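# Heap the ripe tomatoes in the dish without bruising them

## Robot

A 6-joint arm with a two-finger parallel gripper is mounted at the origin on the work surface. World frame = base frame: x ahead of the robot, y to its left, z up, the work surface at z = 0. Lengths are in m, angles in rad, forces in N, time in s.
With the tool pointing down it reaches from about 0.35 to 0.975 m from the base axis. Payload 7.1 kg.
Tool frame: the origin (TCP) lies on the centre line of the jaws, within the pads' length; the fingertips stand 8 mm ahead of it and the grasp point (between the pads) lies 11 mm behind it; z points along the fingers, y is the line along which they close (so a half turn about z gives the same grasp; the last joint's range is limited). The gripper opens to 88 mm and grips with 3 to 60 N. Pads are 20 mm wide; open, the fingers measure 115 mm over their backs; the gripper's body (75 mm by 178 mm) begins 61 mm behind the grasp point.
Start: joints at [-1.306, 0.423, 1.63, -0, 1.089, -0.019], TCP at [0.175, -0.6, 0.194] pointing down, gripper open.
Joint ranges: [-3, 3], [-0.9, 2.11], [0.09, 2.58], [-1.31, 4.45], [0.11, 2.69], [-2.54, 2.54]. Speed limits (rad/s): [2.39, 2.39, 3.01, 3.14, 3.14, 3.14].

## Interface

Orientations are given as a unit quaternion [w, x, y, z].
In Python, from rig import bot, imaging, workorder gives the robot as it stands.
- The arm moves only by the tool play_rows, never from a script. Its argument "commands" is one flat list of numbers, 7 for each row, row after row: the shift along the world's x, y, z in cm, then the turn, a rotation vector about the world's x, y, z in rad, then the opening, from 0 (shut) to 1 (fully open). A call has 1 to 5 rows; each row is the pose to reach, as a shift and turn from the pose commanded when the call began; what a row does not reach only later rows make up. A row lasts 1/12 s, in which the tool goes at most 41.7 mm and 7.16 degrees, less where a joint would pass 70% of its speed; a pose out of reach is approached as far as the arm can. A call with a gripper value outside its range is refused whole. The fingers move at their own pace and stop on an object; "newtons" is the grip in N (left out, the last holds). Time passes only in rows, so rows that repeat a pose let the fingers close. It gives the time, the measured TCP pose, the force, the opening and the grip force at its end, in the units of the state.
- bot.sense(): the state, without advancing time (a new reading comes with each control period).
- imaging.snapshot(name): name is "scene" or "top"; returns a dict with "frame" (480x640x3 uint8, blue, green, red), "fx", "fy", "cx", "cy" (pixels), "xyz" and "rotation" of the camera in the world. Camera axes: x right, y down, z forward; pixel columns grow to the right and rows downward; lengths in m; the calibration is good to about 2 mm. A picture is of the moment at which its call begins. There is no depth.
- workorder.hand_in(): hands the job in; it is judged then, once.
The state is a dict: "time": time; "qpos": joint angles; "qd": joint speeds; "tau": joint torques, N m; "tcp_pos": TCP position; "tcp_rot": TCP orientation; "ft_force": force on the tool from outside, world axes, zero at the start; "wrist_torque": the same for the moment, N m; "width": finger opening in m; "finger_force": force on a finger pad.
Only numpy, scipy, OpenCV 4.12 (cv2) and the standard library are available. Lean on these libraries where they do the work, as an engineer would, in place of code of your own. Each camera call takes 0.05 s, during which the arm holds its last target. There are 200 camera calls.

## Task

One ripe tomato is already in the white dish: gather the other three from the sill to make a little heap of four, the three larger ones standing side by side on the floor of the dish and the smallest resting on top in the hollow between all three. They are ripe and bruise easily, so hold them as lightly as will carry them and set them down rather than letting them drop; leave the dish and everything else on the sill standing where it is.

Things in the scene. Friction and masses are not known exactly. Their poses are not given: they have to be found in the camera images.
- tomato_a: Larger ripe tomato, red, green calyx, stands on its flat foot, does not roll: 62 mm across, 54 mm high, near-ellipsoid, widest 27 mm up, foot and top flats 26 mm; 105-150 g. Origin at the centre of its foot, z up through the stalk. Bruises if both fingers press over 24 N in sum (12 N each), if pressed on dish or fellow over 24 N, or if let fall over 10 mm; a 4-6 N grip holds it.
- tomato_b: Larger ripe tomato, red, green calyx, stands on its flat foot, does not roll: 62 mm across, 54 mm high, near-ellipsoid, widest 27 mm up, foot and top flats 26 mm; 105-150 g. Origin at the centre of its foot, z up through the stalk. Bruises if both fingers press over 24 N in sum (12 N each), if pressed on dish or fellow over 24 N, or if let fall over 10 mm; a 4-6 N grip holds it.
- tomato_c: The larger ripe tomato that already stands in the dish, 34-41 mm from its middle, in any direction; in all else like tomato_a, and just as tender.
- tomato_small: The smallest ripe tomato, same shape, stance and limits: 50 mm across, 44 mm high, widest 22 mm up, flats 21 mm; 55-80 g. Origin at the centre of its foot, z up. On three larger ones that nearly touch, its foot lies about 43 mm above the dish's inner floor; fingertips no more than 6 mm below its girth stay above the three.
- tomato_small_mid (a point): The middle of the smallest tomato, on its axis 22 mm above its foot.
- dish: Loose round white stoneware dish, open top, nearly upright sides: outer radius 78 mm at the foot, 81 mm at the rim, rim 32 mm high, wall 6 mm, flat inner floor 7 mm above the sill, inner radius 73-75 mm; 750 g. Three larger tomatoes fit in a triangle, each about 37 mm from the middle. Origin under its centre, z up. Not the upside-down bowl.
- mug: Bystander: white ceramic mug standing upright, 78 mm across, 90 mm high, handle reaching to 75 mm from the axis towards its own +y. Origin under its centre.
- pepper_mill: Bystander: turned wooden pepper mill, 54 mm across at the foot, 160 mm high, the tallest thing among the tomatoes and easily tipped. Origin under its centre.
- bell_pepper: Bystander: red bell pepper standing on its four lobes, 78 mm across, 77 mm high plus a green stalk to 98 mm. Origin under its centre.
- squeezer: Bystander: yellow plastic lemon squeezer: round cup 112 mm across at its rim and 40 mm high, a ribbed cone in its middle to 59 mm, a flat handle reaching to 103 mm from the axis towards its own +x and a small lip to 70 mm towards -x. Origin under the cup's centre.
- bowl: Bystander: white ceramic bowl drying upside down, 138 mm across at the sill, 63 mm high to the foot ring on top. Origin under its centre.
- spice_jar: Bystander: glass spice jar with a steel lid, upright, 48 mm across, 92 mm high. Origin under its centre.
- half_lemon: Bystander: half a lemon lying cut face down, 56 mm across, 44 mm high. Origin under its centre.
- garlic: Bystander: whole garlic bulb standing neck up, off-white, 52 mm across, 67 mm high. Origin under its centre.
Mind the look-alikes: they are no part of the job. What is shaped like the tomato_b but purple is not meant.

How it is judged:
By the outcome, as a careful person would: the job done as asked, in the order asked, and still so for the second after the job is handed in, with the robot touching nothing.
It also fails if it takes over 67 s, if anything falls off the work surface, if the arm or the gripper's body presses on something with over 40 N, if the wrist force passes 120 N, or if a joint passes its speed limit or range.

## Working session

There is one attempt and no reset: what is moved stays moved. The work goes in short steps, Python scripts to look and compute and a tool call to move; the robot and the scene stay as the last step left them, time stands still between calls to the robot, and variables do not carry over. Pictures are saved under pics/ and viewed, at most 11 in all, crops included, and the job is handed in when it is done.

Besides the shell and the picture viewer there is one more tool, called after "Request:" as name(argument=value, ...), one argument or row to a line, values as JSON. play_rows: Moves the arm, as the interface text tells. Its arguments: {"type":"object","properties":{"commands":{"type":"array","items":{"type":"number"}},"newtons":{"type":"number"}},"required":["commands"]}

```bash
mkdir -p pics; ls
python3 - <<'E'
from rig import bot, imaging
import cv2,numpy as np
s=bot.sense();print(s)
for n in("scene","top"):
    d=imaging.snapshot(n);cv2.imwrite(f"pics/{n}0.png",d["frame"]);np.save(f"pics/{n}0.npy",d["frame"])
    print({k:v for k,v in d.items() if k!="frame"})
E
```

```text
pics
{'time': 0.0, 'qpos': array([-1.30600252e+00,  4.23871480e-01,  1.63069269e+00, -2.41312436e-05,
        1.08861839e+00, -1.90123360e-02]), 'qd': array([-3.19308275e-04,  2.38736145e-05, -3.47364696e-03,  8.32595226e-04,
        1.11700920e-03, -1.53178583e-03]), 'tau': array([-4.74392746e-04, -5.44622648e+01, -2.73669022e+01,  6.43334398e-02,
        2.27301603e-02, -1.28702281e-04]), 'tcp_pos': array([ 0.17485664, -0.59940138,  0.19358156]), 'tcp_rot': array([-7.87645236e-04,  9.89947537e-01,  1.41432817e-01, -1.08051264e-04]), 'ft_force': array([-0.23138199,  0.6208792 ,  0.0868635 ]), 'wrist_torque': array([-0.04107723, -0.03118289, -0.04505198]), 'finger_force': 0.0, 'width': 0.08783909514509108}
{'fx': 439.2775216784809, 'fy': 439.2775216784809, 'cx': 320.05118093577335, 'cy': 240.42551463458926, 'xyz': array([ 0.84814656, -0.5256915 ,  0.78686496]), 'rotation': array([-0.34357826,  0.9010593 ,  0.24422229, -0.10198822])}
{'fx': 510.56648671264946, 'fy': 510.56648671264946, 'cx': 317.9248445101935, 'cy': 238.2079885443563, 'xyz': array([ 0.40905511, -0.00262968,  1.10769222]), 'rotation': array([ 0.04391905, -0.70600973,  0.70645079, -0.02342356])}
```

View pics/top0.png

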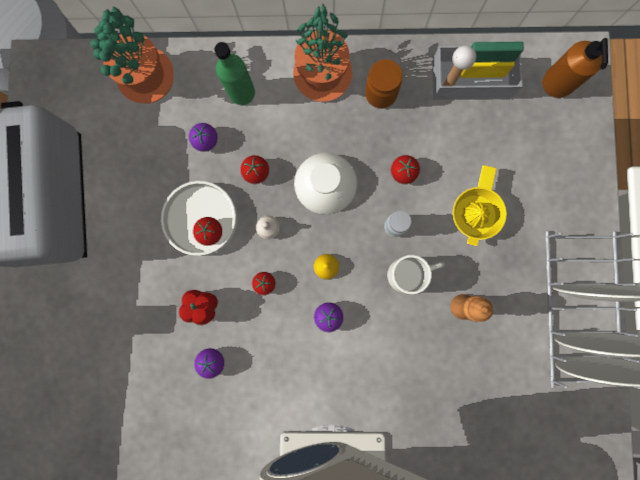

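View pics/scene0.png

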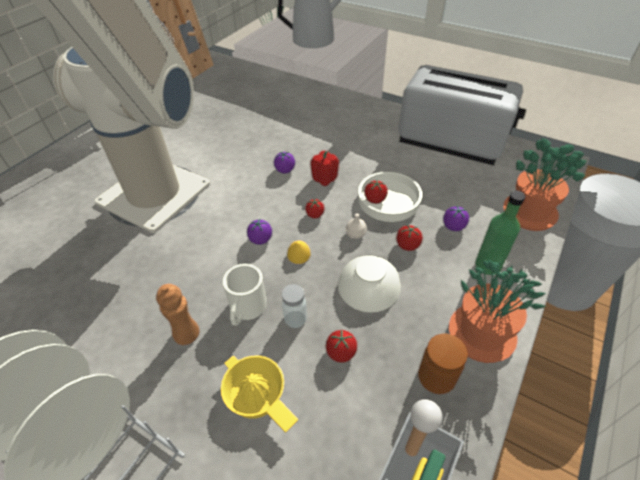

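The top view shows the large red tomatoes at (255,170) and (405,170) and the small one at (264,283). The dish is centred near (200,217), with tomato_c at (207,231). The purple ones are decoys, and the bell pepper is at (198,307).

```bash
cat > h.py <<'E'
import numpy as np,cv2
from scipy.spatial.transform import Rotation as R
def cast(d,uv,z):
    uv=np.atleast_2d(uv).astype(float);M=R.from_quat(d["rotation"],scalar_first=True).as_matrix()
    r=np.c_[(uv[:,0]-d["cx"])/d["fx"],(uv[:,1]-d["cy"])/d["fy"],np.ones(len(uv))]@M.T
    return d["xyz"]+r*((z-d["xyz"][2])/r[:,2])[:,None]
def blobs(d,box=None):
    h=cv2.cvtColor(d["frame"],cv2.COLOR_BGR2HSV)
    m=((h[...,0]<6)|(h[...,0]>174))&(h[...,1]>170)&(h[...,2]>60)
    m=cv2.morphologyEx(m.astype(np.uint8),cv2.MORPH_CLOSE,np.ones((3,3)))
    c,_=cv2.findContours(m,0,cv2.CHAIN_APPROX_NONE)
    return [cv2.convexHull(x) for x in c if cv2.contourArea(x)>80]
def centre(hull):
    m=cv2.moments(hull);return np.array([m["m10"],m["m01"]])/m["m00"]
def white(d,uv,z,lo=0.06,hi=0.1,n=180,vmin=140):
    # outer rim: along rays out from guess at height z, last white pixel; circle fit
    h=cv2.cvtColor(d["frame"],cv2.COLOR_BGR2HSV)
E
python3 - <<'E'
from rig import bot,imaging
from h import *
for n in("top","scene"):
    d=imaging.snapshot(n)
    for b in blobs(d):
        c=centre(b);print(n,c.round(1),cv2.contourArea(b),[cast(d,c,z)[0,:2].round(4) for z in(.022,.027,.034)])
    h=cv2.cvtColor(d["frame"],cv2.COLOR_BGR2HSV)
    # white blobs
    m=((h[...,1]<40)&(h[...,2]>150)).astype(np.uint8)
    cs,_=cv2.findContours(m,0,cv2.CHAIN_APPROX_NONE)
    for c in cs:
        if cv2.contourArea(c)>600:
            e=cv2.fitEllipse(cv2.convexHull(c));print(" w",cv2.contourArea(c),np.round(e[0]+e[1],1),cast(d,e[0],.032).round(4))
d=imaging.snapshot("top");a=d["frame"][170:270,150:250]
s=imaging.snapshot("scene")["frame"][150:250,310:460]
cv2.imwrite("pics/c1.png",np.hstack([cv2.resize(a,None,fx=4,fy=4),cv2.resize(s,(400,400))[:, :]]))
E
```

```text
top [197.7 306.7] 983.5 [array([0.3673, 0.2844]), array([0.3675, 0.283 ]), array([0.3678, 0.2812])]
top [263.3 282.7] 363.0 [array([0.4181, 0.145 ]), array([0.418 , 0.1443]), array([0.418 , 0.1434])]
top [207.2 230.7] 578.0 [array([0.5296, 0.2675]), array([0.529 , 0.2662]), array([0.5282, 0.2645])]
top [404.8 169.1] 577.5 [array([ 0.6621, -0.1581]), array([ 0.6609, -0.1574]), array([ 0.6593, -0.1564])]
top [254.3 169.1] 568.5 [array([0.664 , 0.1673]), array([0.6628, 0.1665]), array([0.6612, 0.1654])]
 w 3009.0 [528.  348.1  60.6 103.1] [[ 0.2846 -0.4025  0.032 ]]
 w 1495.5 [591.4 308.5  49.7 115. ] [[ 0.3654 -0.5347  0.032 ]]
 w 1408.5 [590.7 222.1  62.4 144.1] [[ 0.5446 -0.5421  0.032 ]]
 w 1551.0 [535.9 236.4  63.3 132.8] [[ 0.5147 -0.4277  0.032 ]]
 w 697.5 [634.3 200.8  40.4  69. ] [[ 0.5893 -0.6341  0.032 ]]
 w 773.0 [496.5 166.6  40.6  83.8] [[ 0.6639 -0.3508  0.032 ]]
 w 2085.0 [436.6 172.   64.1  93.6] [[ 0.653  -0.2241  0.032 ]]
 w 4369.5 [ 15.3 182.7  57.5 159.6] [[0.6347 0.6881 0.032 ]]
 w 57368.0 [260.8 295.4 358.2 428.3] [[0.3915 0.1487 0.032 ]]
 w 2096.0 [266.1  55.9  4
[... 659 characters left out ...]
2 -0.5237  0.032 ]]
 w 3503.0 [490.6 394.9  83.9 196.5] [[ 0.9343 -0.1111  0.032 ]]
 w 5788.5 [637.9 348.4  63.8 280.8] [[1.145 0.115 0.032]]
 w 929.5 [544.4 268.6  41.4  72.6] [[0.9539 0.2238 0.032 ]]
 w 2119.0 [621.6 199.1  45.4  87.7] [[1.0708 0.5449 0.032 ]]
 w 7938.5 [ 47.4 213.7  71.8 219.4] [[-0.1414 -0.2075  0.032 ]]
 w 105927.5 [237.  318.5 418.5 549.7] [[ 0.4542 -0.2108  0.032 ]]
 w 15053.0 [547.7  99.6  80.  458.7] [[0.8136 0.9372 0.032 ]]
 w 5265.5 [328.7  48.8  65.  257.1] [[0.0189 0.9127 0.032 ]]
 w 8645.0 [552.2  20.4  80.6 233.9] [[0.6985 1.5798 0.032 ]]
 w 979.5 [396.    6.7  19.8 114.4] [[0.0739 1.4115 0.032 ]]
 w 1046.0 [125.5  24.1  59.3 266.6] [[-0.8502  0.7016  0.032 ]]
```

View pics/c1.png

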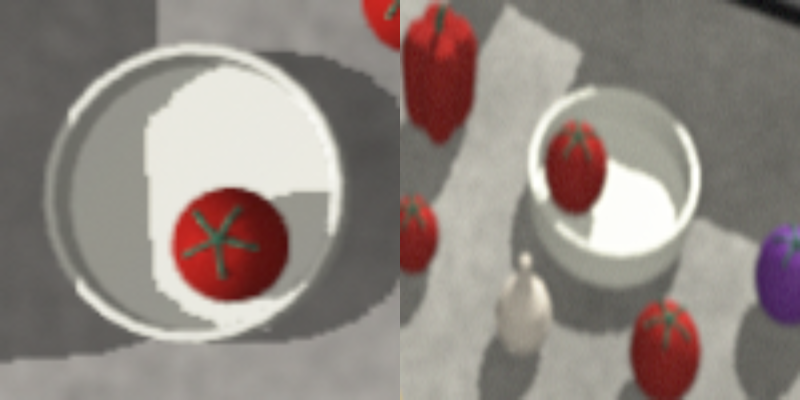

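Run:
```python
from rig import bot,imaging
from h import *
t=imaging.snapshot("top");s=imaging.snapshot("scene")
D=[cast(t,(197.9,217.9),.032)[0,:2],cast(s,(390.2,192.6),.032)[0,:2]];print(D)
for nm,uv in dict(garlic=(267,228),purple=(203,137),bowl=(326,180),jar=(398,222),mug=(408,275),squeezer=(480,214),mill=(462,306),lemon=(326,267),purp2=(328,317)).items(): print(nm,cast(t,uv,.04)[0,:2].round(3))
D=np.mean(D,0);c=np.array([.529,.2643]);v=c-D;r=np.hypot(*v);th=np.arctan2(v[1],v[0]);print(D,r,np.degrees(th))
for k in(-1,1):
    # equilateral 64.5 from c, symmetric about the c->centre axis
    p=c-0.0645*np.array([np.cos(th+k*np.pi/6),np.sin(th+k*np.pi/6)])
    w=p-D;print(k,p.round(4),np.hypot(*w),"radial deg",np.degrees(np.arctan2(w[1],w[0])))
print(R.from_quat(bot.sense()["tcp_rot"],scalar_first=True).as_matrix().round(3))
```

```text
[array([0.55607007, 0.28564507]), array([0.56252222, 0.28323716])]
garlic [0.533 0.136]
purple [0.731 0.277]
bowl [0.635 0.011]
jar [ 0.545 -0.14 ]
mug [ 0.434 -0.159]
squeezer [ 0.561 -0.311]
mill [ 0.37  -0.268]
lemon [0.451 0.011]
purp2 [0.347 0.007]
[0.55929615 0.28444112] 0.03638023071029935 -146.38372329545865
-1 [0.5934 0.2684] 0.03767586590563941 radial deg -25.252517950278886
1 [0.5577 0.3221] 0.03767586590563942 radial deg 92.48507135936163
[[ 0.96  0.28 -0.  ]
 [ 0.28 -0.96  0.  ]
 [ 0.   -0.   -1.  ]]
```

Poses found: a (0.6625, -0.159), b (0.6634, 0.1666), small (0.419, 0.145), c (0.529, 0.264), dish (0.559, 0.284). I'll rise first to clear the dish rack.

Request:
play_rows(
  commands=[0,0,4,0,0,0,1,0,0,8,0,0,0,1,0,0,12,0,0,0,1,0,0,16,0,0,0,1,0,0,20,0,0,0,1],
  newtons=5,
)

```text
time: 0.82
tcp_pos: [0.1749, -0.5996, 0.3965]
tcp_rot: [0.0, 0.99, 0.141, -0.0]
ft_force: [0.7, -0.4, -0.1]
width: 0.088
finger_force: 0.0
```

Request:
play_rows(
  commands=[3,2.7,0,0,0,0,1,6,5.4,0,0,0,0,1,9,8.1,0,0,0,0,1,12,10.8,0,0,0,0,1,15,13.5,0,0,0,0,1],
)

```text
time: 1.23
tcp_pos: [0.3259, -0.4635, 0.3946]
tcp_rot: [0.0, 0.99, 0.141, 0.0]
ft_force: [-0.2, -1.0, 0.4]
width: 0.0877
finger_force: 0.0
```

Request:
play_rows(
  commands=[3,2.7,0,0,0,0,1,6,5.4,0,0,0,0,1,9,8.1,0,0,0,0,1,12,10.8,0,0,0,0,1,15,13.5,0,0,0,0,1],
)

```text
time: 1.65
tcp_pos: [0.4762, -0.3283, 0.3946]
tcp_rot: [0.0, 0.99, 0.141, 0.0]
ft_force: [0.6, -0.8, 0.0]
width: 0.0874
finger_force: 0.0
```

Request:
play_rows(
  commands=[3,2.7,0,0,0,0,1,6,5.4,0,0,0,0,1,9,8.1,0,0,0,0,1,12,10.8,0,0,0,0,1,15,13.5,0,0,0,0,1],
)

```text
time: 2.07
tcp_pos: [0.6262, -0.1933, 0.3945]
tcp_rot: [0.0, 0.99, 0.141, 0.0]
ft_force: [0.4, -1.0, 0.2]
width: 0.0877
finger_force: 0.0
```

Request:
play_rows(
  commands=[3.7,3.5,-2,0,0,0,1,3.7,3.5,-6,0,0,0,1,3.7,3.5,-10,0,0,0,1,3.7,3.5,-14,0,0,0,1,3.7,3.5,-18,0,0,0,1],
)

```text
time: 2.48
tcp_pos: [0.662, -0.1592, 0.2125]
tcp_rot: [0.0, 0.99, 0.142, 0.0]
ft_force: [0.5, -0.1, 0.5]
width: 0.0878
finger_force: 0.0
```

Request:
play_rows(
  commands=[0,0,-4,0,0,0,1,0,0,-8,0,0,0,1,0,0,-10,0,0,0,1,0,0,-10,0,0,0,1],
)

```text
time: 2.82
tcp_pos: [0.6581, -0.1589, 0.1084]
tcp_rot: [-0.002, 0.99, 0.141, -0.005]
ft_force: [-0.2, -0.1, -0.7]
width: 0.0875
finger_force: 0.0
```

Run:
```python
from rig import bot,imaging
from h import *
d=imaging.snapshot("scene");s=bot.sense();print(s["tcp_pos"])
cv2.imwrite("pics/s2.png",cv2.resize(d["frame"][220:420,220:460],None,fx=3,fy=3))
M=R.from_quat(d["rotation"],scalar_first=True).as_matrix()
for p in ([.6625,-.159,.027],s["tcp_pos"]):
    q=(np.array(p)-d["xyz"])@M;print(q[0]/q[2]*d["fx"]+d["cx"],q[1]/q[2]*d["fy"]+d["cy"])
for b in blobs(d):print(centre(b).round(1),cv2.contourArea(b))
```

```text
[ 0.66014493 -0.15947809  0.11173965]
340.7846630869268 346.8864016251261
340.40160320316966 323.0487066799631
[341.3 348.4] 519.0
[409.  237.8] 406.0
```

View pics/s2.png

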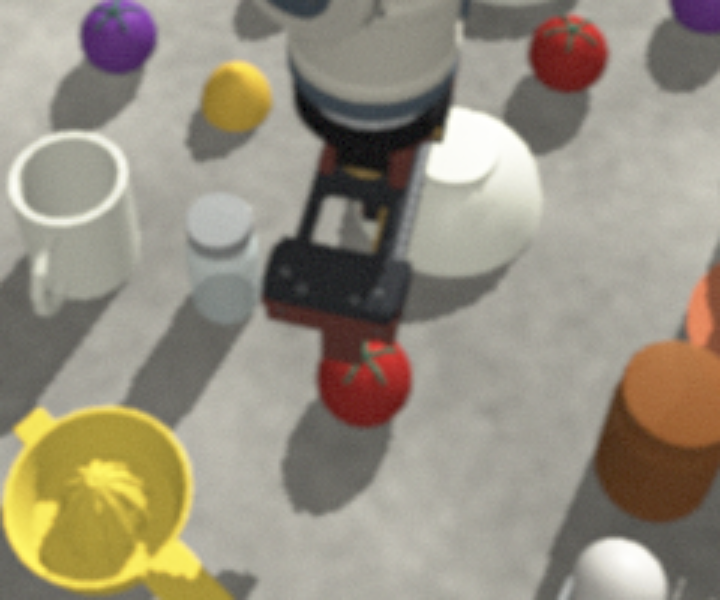

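The jaws are above tomato_a (crop (365,380)) with nothing close by. I'll descend and grip.

Request:
play_rows(
  commands=[0.1,0,-2.5,0,0,0,1,0.1,0,-5,0,0,0,1,0.1,0,-7,0,0,0,1,0.1,0,-8.2,0,0,0,1,0.1,0,-8.8,0,0,0,1],
)

```text
time: 3.28
tcp_pos: [0.6636, -0.1601, 0.0267]
tcp_rot: [0.0, 0.99, 0.141, 0.0]
ft_force: [0.1, 0.5, -0.0]
width: 0.0878
finger_force: 0.0
```

Request:
play_rows(
  commands=[0,0,0,0,0,0,0.75,0,0,0,0,0,0,0.7,0,0,0,0,0,0,0.6,0,0,0,0,0,0,0.6,0,0,0,0,0,0,0.6],
  newtons=5,
)

```text
time: 3.7
tcp_pos: [0.6637, -0.1602, 0.0275]
tcp_rot: [0.0, 0.99, 0.141, 0.001]
ft_force: [-0.1, 0.1, 0.9]
width: 0.058
finger_force: 0.0
```

Request:
play_rows(
  commands=[0,0,0,0,0,0,0.6,0,0,0,0,0,0,0.6],
)

```text
time: 3.87
tcp_pos: [0.6632, -0.16, 0.0268]
tcp_rot: [0.0, 0.99, 0.141, 0.0]
ft_force: [0.5, 0.4, -0.6]
width: 0.0531
finger_force: 0.0
```

Run:
```python
from rig import bot,imaging
from h import *
d=imaging.snapshot("scene");s=bot.sense();print(s["tcp_pos"],s["width"],s["finger_force"])
t=imaging.snapshot("top")
cv2.imwrite("pics/s3.png",np.hstack([cv2.resize(d["frame"][280:380,290:390],None,fx=4,fy=4),cv2.resize(t["frame"][120:220,355:455],None,fx=4,fy=4)]))
for b in blobs(d):print(centre(b).round(1),cv2.contourArea(b))
```

```text
[ 0.66312593 -0.15998559  0.02664003] 0.053015006273832904 0.0
[408.8 237.6] 406.5
[318.3 173. ] 200.5
```

View pics/s3.png

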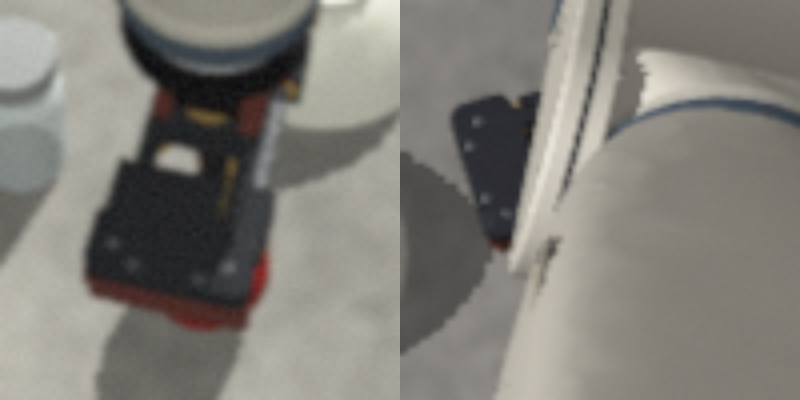

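Request:
play_rows(
  commands=[0,0,0,0,0,0,1,0,0,0,0,0,0,1,0,0,0,0,0,0,1,0,0,0,0,0,0,1,0,0,0,0,0,0,1],
)

```text
time: 4.38
tcp_pos: [0.663, -0.16, 0.0263]
tcp_rot: [-0.0, 0.99, 0.141, -0.0]
ft_force: [-0.9, -0.5, -0.2]
width: 0.0826
finger_force: 0.0
```

Request:
play_rows(
  commands=[0,0,2,0,0,0,1,0,0,5,0,0,0,1,0,0,8,0,0,0,1,0,0,8,0,0,0,1,0,0,8,0,0,0,1],
)

```text
time: 4.8
tcp_pos: [0.6645, -0.1604, 0.1086]
tcp_rot: [0.001, 0.99, 0.141, 0.002]
ft_force: [-0.8, 0.3, -1.4]
width: 0.0877
finger_force: 0.0
```

```bash
cat >> h.py <<'E'
def proj(d,p):
    q=(np.atleast_2d(p)-d["xyz"])@R.from_quat(d["rotation"],scalar_first=True).as_matrix()
    return np.c_[q[:,0]/q[:,2]*d["fx"]+d["cx"],q[:,1]/q[:,2]*d["fy"]+d["cy"]]
E
python3 - <<'E'
from rig import bot,imaging
from h import *
d=imaging.snapshot("scene");s=bot.sense();print(s["tcp_pos"],s["width"])
M=R.from_quat(s["tcp_rot"],scalar_first=True).as_matrix()
o=np.array([280,250]);im=cv2.resize(d["frame"][250:400,280:430],None,fx=4,fy=4)
for y in(-.044,.044):
  for x in(-.01,.01):
    p=proj(d,s["tcp_pos"]+M@[x,y,.008])[0];print(p);cv2.circle(im,tuple(((p-o+.5)*4).astype(int)),4,(255,255,0),-1)
cv2.imwrite("pics/s4.png",im)
for b in blobs(d):
  c=centre(b);print(c.round(1),cv2.contourArea(b),cast(d,c,.027))
E
```

```text
[ 0.66322275 -0.16001864  0.10691222] 0.08782429696501379
[341.52241107 306.52273791]
[352.10672299 308.69966873]
[330.43091736 348.30928826]
[341.75972208 350.84831133]
[341.1 347.9] 554.0 [[ 0.66407083 -0.16065314  0.027     ]]
[408.8 237.8] 404.0 [[0.66384339 0.16665074 0.027     ]]
```

View pics/s4.png

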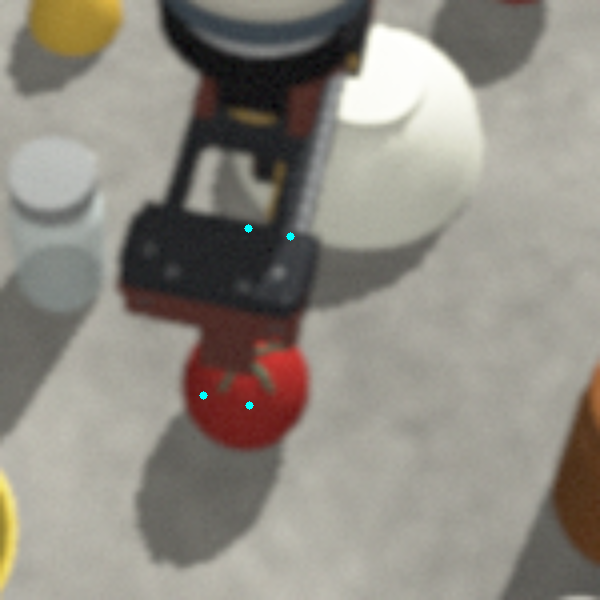

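Run:
```python
from rig import bot,imaging
from h import *
d=imaging.snapshot("scene");s=bot.sense()
M=R.from_quat(s["tcp_rot"],scalar_first=True).as_matrix();o=np.array([280,250])
f=lambda v:((proj(d,s["tcp_pos"]+M@np.array(v))[0]-o+.5)*4).round(0)
for z in(-.072,):
  print("body bottom near corners",f([-.0375,.089,z]),f([.0375,.089,z]),"far",f([-.0375,-.089,z]),f([.0375,-.089,z]))
for z in(.008,-.02,-.04,-.072):print(z,"outer",f([-.01,.0575,z]),f([.01,.0575,z]),"inner",f([0,.044,z]))
```

```text
body bottom near corners [106. 382.] [297. 425.] far [212.  35.] [378.  66.]
0.008 outer [195. 423.] [241. 434.] inner [225. 400.]
-0.02 outer [195. 391.] [242. 402.] inner [226. 368.]
-0.04 outer [195. 367.] [243. 378.] inner [226. 344.]
-0.072 outer [195. 327.] [244. 338.] inner [227. 303.]
```

Run:
```python
from rig import bot,imaging
from h import *
t=imaging.snapshot("top");s=bot.sense()
M=R.from_quat(s["tcp_rot"],scalar_first=True).as_matrix()
tcp=np.array([.6631,-.16,.0266])
for z in(.1,.15):
  for uv in((368.5,145),(378,181)):
    p=cast(t,uv,z)[0];print(z,p.round(4),"tool",((p-tcp)@M).round(4))
cv2.imwrite("pics/s5.png",cv2.resize(t["frame"][100:250,340:490],None,fx=4,fy=4))
f=lambda v:((proj(t,s["tcp_pos"]+M@np.array(v))[0]-[340,100]+.5)*4).round(0)
print(s["tcp_pos"]);
for z in(-.072,-.1):print([f([x,y,z]) for x in(-.0375,.0375) for y in(-.089,.089)])
print("tips",f([0,-.05,.008]),f([0,.05,.008]), "tom",(proj(t,[.6625,-.159,.027])[0]-[340,100]+.5)*4)
```

```text
0.1 [ 0.6937 -0.075   0.1   ] tool [ 0.053  -0.0731 -0.0734]
0.1 [ 0.62   -0.0933  0.1   ] tool [-0.0229 -0.0761 -0.0733]
0.15 [ 0.6795 -0.0714  0.15  ] tool [ 0.0403 -0.0805 -0.1234]
0.15 [ 0.6095 -0.0888  0.15  ] tool [-0.0317 -0.0835 -0.1233]
[ 0.66204325 -0.15972108  0.10512472]
[array([151., 331.]), array([521., 223.]), array([104., 179.]), array([471.,  72.])]
[array([156., 319.]), array([538., 207.]), array([108., 162.]), array([486.,  51.])]
tips [190. 272.] [381. 216.] tom [264.01151568 275.37790142]
```

View pics/s5.png

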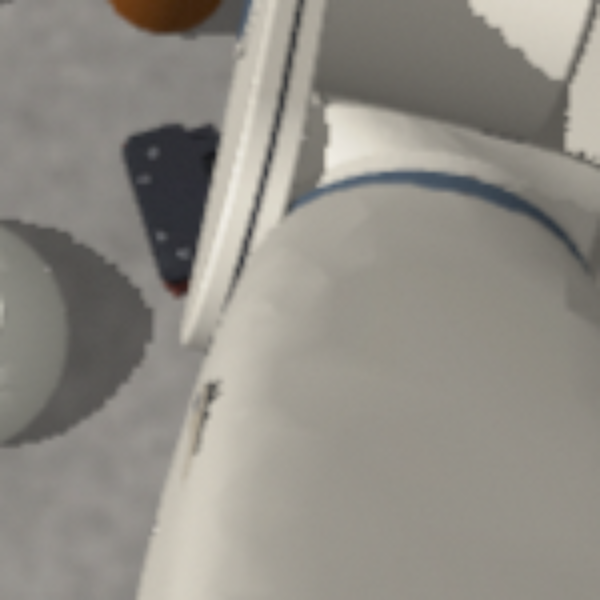

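The jaws closed to 53 mm without touching. In the pictures the fingertip ends (crop (230,370)) higher than the stated geometry predicts. I'll probe lower, watching the force.

Request:
play_rows(
  commands=[0.1,0,-3,0,0,0,1,0.1,0,-5,0,0,0,1,0.1,0,-7,0,0,0,1,0.1,0,-8,0,0,0,1,0.1,0,-8,0,0,0,1],
)

```text
time: 5.37
tcp_pos: [0.6611, -0.1593, 0.0224]
tcp_rot: [-0.001, 0.99, 0.141, -0.003]
ft_force: [-1.0, -0.2, -0.7]
width: 0.0877
finger_force: 0.0
```

Request:
play_rows(
  commands=[0,0,-0.5,0,0,0,1,0,0,-0.9,0,0,0,1,0,0,-1.2,0,0,0,1,0,0,-1.2,0,0,0,1],
)

```text
time: 5.7
tcp_pos: [0.6642, -0.16, 0.0145]
tcp_rot: [0.0, 0.99, 0.141, 0.0]
ft_force: [0.0, -0.0, -0.6]
width: 0.088
finger_force: 0.0
```

Request:
play_rows(
  commands=[0,0,0,0,0,0,0.75,0,0,0,0,0,0,0.7,0,0,0,0,0,0,0.65,0,0,0,0,0,0,0.65,0,0,0,0,0,0,0.65],
  newtons=4,
)

```text
time: 6.12
tcp_pos: [0.6642, -0.16, 0.0147]
tcp_rot: [0.0, 0.99, 0.141, 0.0]
ft_force: [0.2, 1.4, 1.4]
width: 0.0587
finger_force: 0.4
```

Request:
play_rows(
  commands=[0,0,0,0,0,0,1,0,0,0,0,0,0,1,0,0,0,0,0,0,1,0,0,0,0,0,0,1],
)

```text
time: 6.45
tcp_pos: [0.664, -0.16, 0.0144]
tcp_rot: [-0.0, 0.99, 0.141, -0.0]
ft_force: [0.2, 0.0, 0.6]
width: 0.082
finger_force: 0.0
```

Request:
play_rows(
  commands=[0,0,-0.4,0,0,0,1,0,0,-0.8,0,0,0,1,0,0,-1.2,0,0,0,1,0,0,-1.2,0,0,0,1],
)

```text
time: 6.78
tcp_pos: [0.6632, -0.1598, 0.0011]
tcp_rot: [-0.0, 0.99, 0.141, -0.001]
ft_force: [0.0, -0.0, -1.0]
width: 0.088
finger_force: 0.0
```

Request:
play_rows(
  commands=[0,0,0,0,0,0,0.75,0,0,0,0,0,0,0.7,0,0,0,0,0,0,0.65,0,0,0,0,0,0,0.65,0,0,0,0,0,0,0.65],
  newtons=4,
)

```text
time: 7.2
tcp_pos: [0.6641, -0.1598, 0.0026]
tcp_rot: [-0.0, 0.99, 0.141, 0.0]
ft_force: [-0.5, 1.0, -0.1]
width: 0.0601
finger_force: 4.0
```

Request:
play_rows(
  commands=[0,0,0,0,0,0,1,0,0,0,0,0,0,1,0,0,0,0,0,0,1,0,0,0,0,0,0,1],
)

```text
time: 7.53
tcp_pos: [0.6641, -0.1601, 0.0024]
tcp_rot: [0.0, 0.99, 0.141, 0.0]
ft_force: [0.4, -0.0, -0.0]
width: 0.083
finger_force: 0.0
```

Request:
play_rows(
  commands=[0,0,-0.3,0,0,0,1,0,0,-0.6,0,0,0,1,0,0,-0.6,0,0,0,1],
)

```text
time: 7.78
tcp_pos: [0.6635, -0.1599, -0.0045]
tcp_rot: [-0.0, 0.99, 0.141, -0.001]
ft_force: [0.1, -0.4, 0.2]
width: 0.0879
finger_force: 0.0
```

Request:
play_rows(
  commands=[0,0,0,0,0,0,0.75,0,0,0,0,0,0,0.7,0,0,0,0,0,0,0.65,0,0,0,0,0,0,0.65,0,0,0,0,0,0,0.65],
  newtons=5,
)

```text
time: 8.2
tcp_pos: [0.6641, -0.16, -0.0035]
tcp_rot: [0.0, 0.99, 0.141, 0.0]
ft_force: [-0.3, 0.2, -0.6]
width: 0.0612
finger_force: 5.0
```

Request:
play_rows(
  commands=[0,0,0,0,0,0,1,0,0,0,0,0,0,1,0,0,0,0,0,0,1,0,0,0,0,0,0,1],
)

```text
time: 8.53
tcp_pos: [0.6641, -0.16, -0.0036]
tcp_rot: [0.0, 0.99, 0.141, 0.0]
ft_force: [0.5, 1.0, 0.0]
width: 0.084
finger_force: 0.0
```

Request:
play_rows(
  commands=[0,0,-0.3,0,0,0,1,0,0,-0.6,0,0,0,1,0,0,-0.6,0,0,0,1],
)

```text
time: 8.78
tcp_pos: [0.6634, -0.1599, -0.0105]
tcp_rot: [-0.0, 0.99, 0.141, -0.001]
ft_force: [-1.2, -0.2, 0.0]
width: 0.0877
finger_force: 0.0
```

Request:
play_rows(
  commands=[0,0,0,0,0,0,0.75,0,0,0,0,0,0,0.7,0,0,0,0,0,0,0.65,0,0,0,0,0,0,0.65,0,0,0,0,0,0,0.65],
  newtons=5,
)

```text
time: 9.2
tcp_pos: [0.6641, -0.1599, -0.0095]
tcp_rot: [-0.0, 0.99, 0.141, 0.0]
ft_force: [0.4, 0.4, -1.0]
width: 0.0613
finger_force: 5.0
```

Request:
play_rows(
  commands=[0,0,0.5,0,0,0,0.65,0,0,1.5,0,0,0,0.65,0,0,3,0,0,0,0.65,0,0,4.5,0,0,0,0.65,0,0,6,0,0,0,0.65],
)

```text
time: 9.62
tcp_pos: [0.6645, -0.1601, 0.0527]
tcp_rot: [0.0, 0.99, 0.141, 0.001]
ft_force: [1.8, 0.7, -1.3]
width: 0.061
finger_force: 5.0
```

Request:
play_rows(
  commands=[0,0,2,0,0,0,0.65,0,0,4,0,0,0,0.65,0,0,6,0,0,0,0.65,0,0,8,0,0,0,0.65,0,0,8,0,0,0,0.65],
)

```text
time: 10.03
tcp_pos: [0.6672, -0.1608, 0.1368]
tcp_rot: [0.002, 0.99, 0.141, 0.004]
ft_force: [1.3, -0.0, -1.0]
width: 0.061
finger_force: 5.0
```

Run:
```python
from rig import bot,imaging
from h import *
s=bot.sense();print(s["tcp_pos"],s["width"],s["finger_force"],s["ft_force"])
d=imaging.snapshot("scene")
for b in blobs(d):
  c=centre(b);print(c.round(1),cv2.contourArea(b),[cast(d,c,z)[0].round(3) for z in(.14,.16,.18,.2)])
```

```text
[ 0.66721105 -0.16080447  0.1367882 ] 0.06102203645574757 4.9999334290623665 [ 1.30586091 -0.0184018  -1.03818586]
[409.  238.5] 376.0 [array([0.692, 0.062, 0.14 ]), array([0.697, 0.044, 0.16 ]), array([0.702, 0.026, 0.18 ]), array([0.707, 0.007, 0.2  ])]
```

Request:
play_rows(
  commands=[-0.5,2.3,0,0,0,0.06,0.65,-1.2,5.4,0,0,0,0.15,0.65,-1.9,8.7,0,0,0,0.25,0.65,-2.7,12.2,0,0,0,0.34,0.65,-3.5,16,0,0,0,0.44,0.65],
)

```text
time: 10.5
tcp_pos: [0.6277, 0.0008, 0.1294]
tcp_rot: [-0.0, 0.935, 0.356, -0.001]
ft_force: [0.8, 1.4, -2.0]
width: 0.061
finger_force: 5.0
```

Request:
play_rows(
  commands=[-0.8,3.4,0,0,0,0.09,0.65,-1.5,6.8,0,0,0,0.18,0.65,-2.2,10.2,0,0,0,0.27,0.65,-3,13.6,0,0,0,0.36,0.65,-3.8,17,0,0,0,0.45,0.65],
)

```text
time: 10.92
tcp_pos: [0.5897, 0.1714, 0.1295]
tcp_rot: [-0.0, 0.831, 0.556, -0.001]
ft_force: [-0.0, 0.9, 0.1]
width: 0.061
finger_force: 5.0
```

Request:
play_rows(
  commands=[-0.8,3.5,0,0,0,0.1,0.65,-1.6,7,0,0,0,0.2,0.65,-2.4,10.5,0,0,0,0.3,0.65,-3,13.5,0,0,0,0.38,0.65,-3.4,15.2,0,0,0,0.44,0.65],
)

```text
time: 11.33
tcp_pos: [0.5554, 0.3249, 0.1294]
tcp_rot: [-0.0, 0.69, 0.724, -0.0]
ft_force: [0.7, -0.7, -1.6]
width: 0.0612
finger_force: 5.0
```

Request:
play_rows(
  commands=[0,0,0,0,0,0,0.65,0,0,0,0,0,0,0.65],
)

```text
time: 11.5
tcp_pos: [0.556, 0.3224, 0.1294]
tcp_rot: [-0.0, 0.691, 0.722, -0.001]
ft_force: [-0.4, -0.2, -1.9]
width: 0.0615
finger_force: 5.0
```

Run:
```python
from rig import bot,imaging
from h import *
s=bot.sense();print(s["tcp_pos"],s["width"],s["finger_force"],s["ft_force"])
M=R.from_quat(s["tcp_rot"],scalar_first=True).as_matrix();print("yaw",np.degrees(np.arctan2(M[1,1],M[0,1])))
d=imaging.snapshot("scene");t=imaging.snapshot("top")
a=d["frame"][100:250,310:460];b=t["frame"][150:300,130:280]
cv2.imwrite("pics/s6.png",np.hstack([cv2.resize(x,(400,400)) for x in(a,b)]))
for b in blobs(t):
  c=centre(b);print("top",c.round(1),cv2.contourArea(b),cast(t,c,.034)[0].round(4))
for b in blobs(d):
  c=centre(b);print(c.round(1),cv2.contourArea(b),[cast(d,c,z)[0].round(3) for z in(.034,.16,.18,)])
```

```text
[0.55599981 0.3223902  0.12939514] 0.06147988642502206 4.999816110357642 [-0.39484907 -0.20710876 -1.88692765]
yaw 2.5199240580303313
top [197.7 306.6] 979.5 [0.3678 0.2812 0.034 ]
top [263.3 282.7] 362.5 [0.418  0.1434 0.034 ]
top [207.2 230.7] 577.5 [0.5282 0.2645 0.034 ]
top [167.8 208. ] 398.0 [0.5775 0.3507 0.034 ]
top [254.3 169.1] 567.5 [0.6611 0.1655 0.034 ]
[408.9 237.8] 399.0 [array([0.666, 0.16 , 0.034]), array([0.696, 0.046, 0.16 ]), array([0.701, 0.027, 0.18 ])]
[314.5 208.9] 178.5 [array([0.427, 0.134, 0.034]), array([0.497, 0.024, 0.16 ]), array([0.508, 0.006, 0.18 ])]
[375.4 192.1] 283.5 [array([0.53 , 0.264, 0.034]), array([0.583, 0.132, 0.16 ]), array([0.592, 0.111, 0.18 ])]
[324.3 167.5] 636.0 [array([0.366, 0.286, 0.034]), array([0.447, 0.15 , 0.16 ]), array([0.46 , 0.128, 0.18 ])]
[400.2 140.4] 398.0 [array([0.494, 0.5  , 0.034]), array([0.554, 0.329, 0.16 ]), array([0.563, 0.301, 0.18 ])]
```

View pics/s6.png

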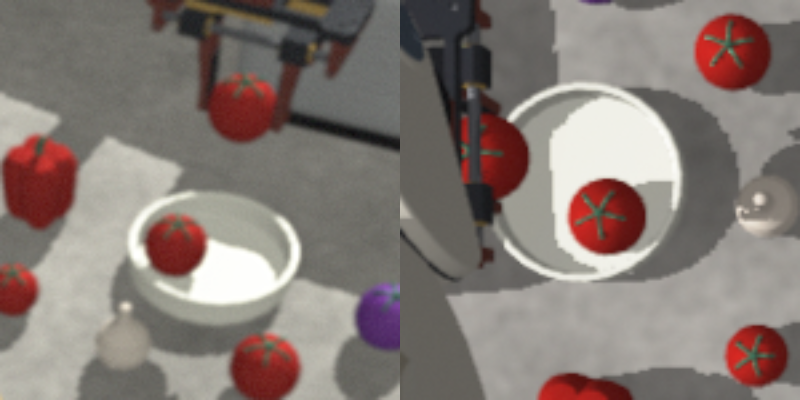

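The tomato is held level above its spot, and the tomato position from the scene view agrees with the arm (c at crop (175,245)). I'll lower it gently.

Request:
play_rows(
  commands=[0.2,0.15,-2,0,0,0,0.65,0.2,0.15,-5,0,0,0,0.65,0.2,0.15,-8,0,0,0,0.65,0.2,0.15,-10,0,0,0,0.65,0.2,0.15,-11,0,0,0,0.65],
)

```text
time: 12.02
tcp_pos: [0.5576, 0.3208, 0.0172]
tcp_rot: [-0.001, 0.693, 0.721, -0.002]
ft_force: [-0.6, -0.0, -2.4]
width: 0.0609
finger_force: 5.0
```

Request:
play_rows(
  commands=[0,0,-0.4,0,0,0,0.65,0,0,-0.9,0,0,0,0.65,0,0,-1.4,0,0,0,0.65,0,0,-1.7,0,0,0,0.65,0,0,-1.7,0,0,0,0.65],
)

```text
time: 12.43
tcp_pos: [0.5593, 0.3235, 0.0037]
tcp_rot: [0.0, 0.692, 0.722, 0.0]
ft_force: [-0.9, 1.0, -1.6]
width: 0.0613
finger_force: 5.0
```

Request:
play_rows(
  commands=[0,0,-0.1,0,0,0,0.65,0,0,-0.2,0,0,0,0.65,0,0,-0.2,0,0,0,0.65],
)

```text
time: 12.68
tcp_pos: [0.5592, 0.3237, 0.0017]
tcp_rot: [0.0, 0.692, 0.722, 0.0]
ft_force: [1.0, -0.9, -2.1]
width: 0.0611
finger_force: 5.0
```

Request:
play_rows(
  commands=[0,0,-0.1,0,0,0,0.65,0,0,-0.2,0,0,0,0.65,0,0,-0.3,0,0,0,0.65,0,0,-0.3,0,0,0,0.65],
)

```text
time: 13.02
tcp_pos: [0.5589, 0.3235, -0.0018]
tcp_rot: [-0.0, 0.692, 0.722, -0.0]
ft_force: [0.2, 0.1, -1.0]
width: 0.0614
finger_force: 5.0
```

Request:
play_rows(
  commands=[0,0,-0.1,0,0,0,0.65,0,0,-0.1,0,0,0,0.65],
)

```text
time: 13.18
tcp_pos: [0.5591, 0.3236, -0.0025]
tcp_rot: [0.0, 0.692, 0.722, 0.0]
ft_force: [0.5, -0.2, -0.5]
width: 0.0614
finger_force: 5.0
```

Request:
play_rows(
  commands=[0,0,-0.05,0,0,0,0.72,0,0,-0.05,0,0,0,0.76,0,0,-0.05,0,0,0,0.8,0,0,-0.05,0,0,0,0.82,0,0,-0.05,0,0,0,0.82],
)

```text
time: 13.6
tcp_pos: [0.5591, 0.3236, -0.0031]
tcp_rot: [0.0, 0.692, 0.722, 0.0]
ft_force: [0.3, -0.0, -0.5]
width: 0.0721
finger_force: 0.0
```

Request:
play_rows(
  commands=[0,0,0.7,0,0,0,0.82,0,0,2.5,0,0,0,0.82,0,0,5,0,0,0,0.82,0,0,9,0,0,0,1,0,0,13,0,0,0,1],
)

```text
time: 14.02
tcp_pos: [0.558, 0.323, 0.1277]
tcp_rot: [-0.0, 0.692, 0.722, -0.001]
ft_force: [1.3, 0.2, -0.7]
width: 0.0819
finger_force: 0.0
```

Request:
play_rows(
  commands=[1.5,-3.5,0,0,0,0.1,1,3,-7,0,0,0,0.2,1,5,-10.5,0,0,0,0.3,1,7,-13,0,0,0,0.42,1,10.5,-15.7,0,0,0,0.54,1],
)

```text
time: 14.43
tcp_pos: [0.661, 0.1664, 0.1277]
tcp_rot: [-0.001, 0.471, 0.882, -0.0]
ft_force: [0.6, 1.9, 0.5]
width: 0.088
finger_force: 0.0
```

Request:
play_rows(
  commands=[0,0,0,0,0,0.12,1,0,0,0,0,0,0.24,1,0,0,0,0,0,0.36,1,0,0,0,0,0,0.48,1,0,0,0,0,0,0.55,1],
)

```text
time: 14.85
tcp_pos: [0.6621, 0.1678, 0.1274]
tcp_rot: [0.0, 0.214, 0.977, 0.0]
ft_force: [0.2, 0.2, 0.2]
width: 0.0878
finger_force: 0.0
```

```bash
cat > m.py <<'E'
from rig import bot,imaging
from h import *
s=bot.sense();print(s["tcp_pos"],s["width"],s["finger_force"],s["ft_force"])
M=R.from_quat(s["tcp_rot"],scalar_first=True).as_matrix();print("yaw",np.degrees(np.arctan2(M[1,1],M[0,1])))
d=imaging.snapshot("scene");t=imaging.snapshot("top")
for n,q in(("top",t),("scene",d)):
  for b in blobs(q):
    c=centre(b);print(n,c.round(1),cv2.contourArea(b),[cast(q,c,z)[0,:2].round(4) for z in(.022,.027,.034,.072)])
E
python3 m.py
```

```text
[0.66207571 0.16780506 0.12736882] 0.08784220851866949 0.0 [0.20040056 0.20008554 0.1896072 ]
yaw 65.24427809099004
scene [408.8 237.6] 405.0 [array([0.6624, 0.1717]), array([0.6636, 0.1672]), array([0.6653, 0.1608]), array([0.6746, 0.1261])]
scene [314.5 208.9] 178.0 [array([0.4199, 0.1449]), array([0.4227, 0.1405]), array([0.4266, 0.1344]), array([0.4479, 0.1011])]
scene [380.4 189.9] 482.5 [array([0.5322, 0.291 ]), array([0.5343, 0.2857]), array([0.5372, 0.2782]), array([0.5529, 0.2376])]
scene [324.3 167.4] 630.5 [array([0.3583, 0.2991]), array([0.3615, 0.2937]), array([0.366 , 0.2862]), array([0.3903, 0.2452])]
```

Request:
play_rows(
  commands=[0.1,-0.1,-3.5,0,0,0,1,0.1,-0.1,-7.5,0,0,0,1,0.1,-0.1,-10.5,0,0,0,1,0.1,-0.1,-12.5,0,0,0,1,0.1,-0.1,-13.7,0,0,0,1],
)

```text
time: 15.37
tcp_pos: [0.6612, 0.1667, -0.0129]
tcp_rot: [-0.002, 0.218, 0.976, -0.001]
ft_force: [-1.2, 0.7, -0.9]
width: 0.0877
finger_force: 0.0
```

Request:
play_rows(
  commands=[0,0,0,0,0,0,0.8,0,0,0,0,0,0,0.72,0,0,0,0,0,0,0.66,0,0,0,0,0,0,0.65,0,0,0,0,0,0,0.65],
)

```text
time: 15.78
tcp_pos: [0.6643, 0.1673, -0.0082]
tcp_rot: [0.001, 0.217, 0.976, 0.001]
ft_force: [-0.1, 0.1, 3.9]
width: 0.0609
finger_force: 5.0
```

Request:
play_rows(
  commands=[0,0,0,0,0,0,0.65],
)

```text
time: 15.87
tcp_pos: [0.6643, 0.1673, -0.0083]
tcp_rot: [0.001, 0.217, 0.976, 0.001]
ft_force: [-0.1, -0.4, 6.1]
width: 0.0612
finger_force: 5.0
```

Request:
play_rows(
  commands=[0,0,0.3,0,0,0,0.65,0,0,1,0,0,0,0.65,0,0,2.5,0,0,0,0.65,0,0,4,0,0,0,0.65,0,0,6,0,0,0,0.65],
)

```text
time: 16.28
tcp_pos: [0.6625, 0.1669, 0.0509]
tcp_rot: [-0.0, 0.217, 0.976, -0.0]
ft_force: [0.9, 0.8, -1.5]
width: 0.0607
finger_force: 5.0
```

Request:
play_rows(
  commands=[0,0,2,0,0,0,0.65,0,0,4.5,0,0,0,0.65,0,0,6.5,0,0,0,0.65,0,0,7.7,0,0,0,0.65,0,0,7.7,0,0,0,0.65],
)

```text
time: 16.7
tcp_pos: [0.6653, 0.1676, 0.1314]
tcp_rot: [0.003, 0.217, 0.976, 0.001]
ft_force: [1.5, 0.5, -0.0]
width: 0.0612
finger_force: 5.0
```

```bash
cat >> m.py <<'E'
a=d["frame"][100:250,310:460];b=t["frame"][150:300,130:280]
import sys
if len(sys.argv)>1: cv2.imwrite(sys.argv[1],np.hstack([cv2.resize(x,(400,400)) for x in(a,b)]))
E
python3 m.py pics/s7.png
```

```text
[0.6652645  0.16758913 0.13143501] 0.06117466271891676 4.999991436961864 [ 1.47039219  0.45743711 -0.03537354]
yaw 64.91346378364612
scene [314.5 208.9] 179.0 [array([0.4199, 0.1448]), array([0.4227, 0.1405]), array([0.4266, 0.1343]), array([0.4479, 0.101 ])]
scene [422.  193.5] 391.5 [array([0.6311, 0.3313]), array([0.6325, 0.3257]), array([0.6345, 0.3179]), array([0.6453, 0.2753])]
scene [382.2 189.6] 558.5 [array([0.5358, 0.2944]), array([0.5378, 0.289 ]), array([0.5407, 0.2815]), array([0.5562, 0.2408])]
scene [324.3 167.4] 633.5 [array([0.3582, 0.299 ]), array([0.3614, 0.2936]), array([0.3658, 0.286 ]), array([0.3902, 0.245 ])]
```

View pics/s7.png

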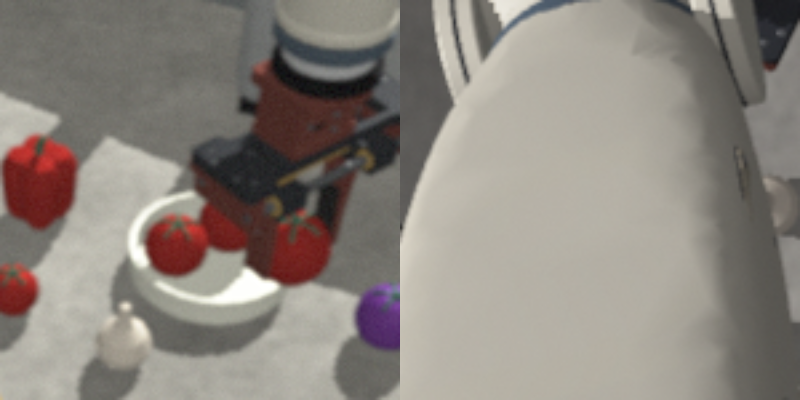

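a and c stand side by side in the dish at crop (229,225) and (175,245), and b is in hand. I'll carry it over.

Request:
play_rows(
  commands=[-1.2,1.7,0,0,0,0,0.65,-3,4.3,0,0,0,0,0.65,-4.8,7,0,0,0,0,0.65,-6.3,9.2,0,0,0,0,0.65,-7,10.2,0,0,0,0,0.65],
)

```text
time: 17.22
tcp_pos: [0.59, 0.2709, 0.1249]
tcp_rot: [-0.002, 0.216, 0.976, -0.001]
ft_force: [0.8, 0.0, -1.1]
width: 0.0612
finger_force: 5.0
```

Request:
play_rows(
  commands=[0,0,-1,0,0,0,0.65,0,0,-2,0,0,0,0.65,0,0,-3,0,0,0,0.65,0,0,-3,0,0,0,0.65,0,0,-3,0,0,0,0.65],
)

```text
time: 17.63
tcp_pos: [0.5928, 0.2676, 0.0952]
tcp_rot: [-0.001, 0.218, 0.976, -0.001]
ft_force: [1.0, 1.0, -1.1]
width: 0.0608
finger_force: 5.0
```

```bash
python3 m.py | grep -v top
python3 - <<'E'
from rig import imaging
from h import *
d=imaging.snapshot("scene")
for b in blobs(d):
  c=centre(b);print(c,[cast(d,c,z)[0].round(3) for z in(.12,.13,.14)])
E
```

```text
[0.59279311 0.26759195 0.09521218] 0.06082537531914544 4.999933997787593 [ 0.96185298  0.97369048 -1.11971752]
yaw 64.83164470700633
scene [314.5 208.9] 179.5 [array([0.4199, 0.1447]), array([0.4227, 0.1403]), array([0.4266, 0.1342]), array([0.4479, 0.1009])]
scene [391.7 181. ] 1166.0 [array([0.5428, 0.338 ]), array([0.5448, 0.3323]), array([0.5476, 0.3244]), array([0.5628, 0.2815])]
scene [324.3 167.5] 634.5 [array([0.3585, 0.2987]), array([0.3617, 0.2933]), array([0.3661, 0.2858]), array([0.3905, 0.2448])]
[314.50600185 208.88273315] [array([0.475, 0.059, 0.12 ]), array([0.48, 0.05, 0.13]), array([0.486, 0.041, 0.14 ])]
[391.68074324 180.88231982] [array([0.582, 0.228, 0.12 ]), array([0.586, 0.216, 0.13 ]), array([0.59 , 0.205, 0.14 ])]
[324.32516469 167.51304348] [array([0.421, 0.193, 0.12 ]), array([0.428, 0.182, 0.13 ]), array([0.434, 0.171, 0.14 ])]
```

Request:
play_rows(
  commands=[0,0.1,-1.5,0,0,0,0.65,0,0.1,-3.5,0,0,0,0.65,0,0.1,-5.5,0,0,0,0.65,0,0.1,-7,0,0,0,0.65,0,0.1,-7,0,0,0,0.65],
)

```text
time: 18.2
tcp_pos: [0.5912, 0.269, 0.024]
tcp_rot: [-0.002, 0.217, 0.976, -0.001]
ft_force: [0.1, -1.5, -1.5]
width: 0.0611
finger_force: 5.0
```

Request:
play_rows(
  commands=[0,0,-0.5,0,0,0,0.65,0,0,-1,0,0,0,0.65,0,0,-1.5,0,0,0,0.65,0,0,-1.9,0,0,0,0.65,0,0,-1.9,0,0,0,0.65],
)

```text
time: 18.62
tcp_pos: [0.5928, 0.27, 0.0075]
tcp_rot: [-0.0, 0.217, 0.976, -0.0]
ft_force: [-0.2, -0.3, -1.0]
width: 0.061
finger_force: 5.0
```

Request:
play_rows(
  commands=[0,0,-0.15,0,0,0,0.65,0,0,-0.3,0,0,0,0.65,0,0,-0.3,0,0,0,0.65],
)

```text
time: 18.87
tcp_pos: [0.593, 0.2701, 0.0049]
tcp_rot: [0.0, 0.217, 0.976, 0.0]
ft_force: [0.3, -0.8, -0.6]
width: 0.0604
finger_force: 5.0
```

Request:
play_rows(
  commands=[0,0,-0.15,0,0,0,0.65,0,0,-0.3,0,0,0,0.65,0,0,-0.3,0,0,0,0.65],
)

```text
time: 19.12
tcp_pos: [0.593, 0.27, 0.0017]
tcp_rot: [0.0, 0.217, 0.976, -0.0]
ft_force: [0.8, -0.3, -0.9]
width: 0.0609
finger_force: 5.0
```

Request:
play_rows(
  commands=[0,0,-0.1,0,0,0,0.65,0,0,-0.2,0,0,0,0.65,0,0,-0.2,0,0,0,0.65],
)

```text
time: 19.37
tcp_pos: [0.5932, 0.27, -0.0002]
tcp_rot: [0.0, 0.217, 0.976, -0.0]
ft_force: [0.9, -1.1, 0.1]
width: 0.0609
finger_force: 5.0
```

Request:
play_rows(
  commands=[0,0,-0.1,0,0,0,0.65,0,0,-0.15,0,0,0,0.65,0,0,-0.15,0,0,0,0.65],
)

```text
time: 19.62
tcp_pos: [0.5931, 0.27, -0.0011]
tcp_rot: [0.0, 0.217, 0.976, -0.0]
ft_force: [-0.9, -1.8, 4.6]
width: 0.061
finger_force: 5.0
```

Request:
play_rows(
  commands=[0,0,0,0,0,0,0.65,0,0,0,0,0,0,0.65],
)

```text
time: 19.78
tcp_pos: [0.5931, 0.27, -0.0011]
tcp_rot: [0.0, 0.217, 0.976, -0.0]
ft_force: [-1.4, -1.9, 5.2]
width: 0.0611
finger_force: 5.0
```

Request:
play_rows(
  commands=[0,0,0.05,0,0,0,0.72,0,0,0.05,0,0,0,0.76,0,0,0.05,0,0,0,0.8,0,0,0.05,0,0,0,0.82,0,0,0.05,0,0,0,0.82],
)

```text
time: 20.2
tcp_pos: [0.5929, 0.2701, -0.0013]
tcp_rot: [-0.0, 0.217, 0.976, -0.0]
ft_force: [-1.1, -0.3, -0.1]
width: 0.0718
finger_force: 0.0
```

Request:
play_rows(
  commands=[0,0,0.7,0,0,0,0.82,0,0,2.5,0,0,0,0.82,0,0,5,0,0,0,0.82,0,0,9,0,0,0,1,0,0,13,0,0,0,1],
)

```text
time: 20.62
tcp_pos: [0.592, 0.2697, 0.1296]
tcp_rot: [-0.001, 0.217, 0.976, -0.001]
ft_force: [1.5, 1.2, -0.3]
width: 0.0819
finger_force: 0.0
```

Request:
play_rows(
  commands=[-3,-2.2,0,0,0,0,1,-6.5,-4.7,0,0,0,0,1,-10,-7.2,0,0,0,0,1,-13.5,-9.7,0,0,0,0,1,-17.3,-12.5,0,0,0,0,1],
)

```text
time: 21.03
tcp_pos: [0.426, 0.1499, 0.1294]
tcp_rot: [0.0, 0.217, 0.976, 0.0]
ft_force: [1.2, -0.5, -0.1]
width: 0.088
finger_force: 0.0
```

Request:
play_rows(
  commands=[0,0,0,0,0,0,1,0,0,0,0,0,0,1],
)

```text
time: 21.2
tcp_pos: [0.4261, 0.1498, 0.1294]
tcp_rot: [-0.0, 0.218, 0.976, -0.0]
ft_force: [1.0, 0.8, 0.1]
width: 0.0878
finger_force: 0.0
```

```bash
python3 m.py pics/s8.png
```

```text
[0.42608775 0.14977444 0.12940858] 0.08783065079129834 0.0 [0.97859983 0.82038205 0.08881561]
yaw 64.85428374067133
top [203.8 316.5] 194.0 [array([0.3467, 0.2709]), array([0.347 , 0.2697]), array([0.3474, 0.2679]), array([0.3496, 0.2583])]
top [197.  214.4] 2011.5 [array([0.565 , 0.2904]), array([0.5643, 0.289 ]), array([0.5633, 0.2871]), array([0.5578, 0.2769])]
scene [314.5 208.9] 178.0 [array([0.4199, 0.1449]), array([0.4227, 0.1405]), array([0.4266, 0.1344]), array([0.4479, 0.101 ])]
scene [389.8 191.9] 1106.0 [array([0.5566, 0.2958]), array([0.5586, 0.2905]), array([0.5612, 0.2829]), array([0.5757, 0.2421])]
scene [324.2 167.6] 621.5 [array([0.3584, 0.2981]), array([0.3616, 0.2927]), array([0.3661, 0.2852]), array([0.3905, 0.2442])]
```

View pics/s8.png

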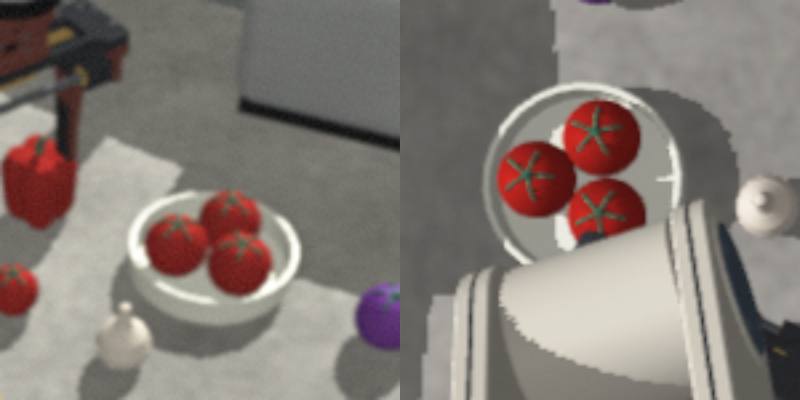

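The three larger tomatoes form a closed triangle in the dish, at top crop (537,179), (601,138) and (607,217). Centroid is about (0.560, 0.286). Next is the small one.

Request:
play_rows(
  commands=[-0.7,-0.5,-3,0,0,0,1,-0.7,-0.5,-7,0,0,0,1,-0.7,-0.5,-10,0,0,0,1,-0.7,-0.5,-12,0,0,0,1,-0.7,-0.5,-13,0,0,0,1],
)

```text
time: 21.72
tcp_pos: [0.4211, 0.1462, -0.0036]
tcp_rot: [-0.001, 0.217, 0.976, -0.001]
ft_force: [-1.0, -0.3, -0.1]
width: 0.0881
finger_force: 0.0
```

Request:
play_rows(
  commands=[0,0,-0.4,0,0,0,1,0,0,-0.8,0,0,0,1,0,0,-1.1,0,0,0,1,0,0,-1.1,0,0,0,1],
)

```text
time: 22.05
tcp_pos: [0.4216, 0.1461, -0.0117]
tcp_rot: [0.001, 0.217, 0.976, 0.0]
ft_force: [1.1, -0.7, 0.6]
width: 0.0879
finger_force: 0.0
```

Request:
play_rows(
  commands=[0,0,0,0,0,0,0.75,0,0,0,0,0,0,0.65,0,0,0,0,0,0,0.57,0,0,0,0,0,0,0.52,0,0,0,0,0,0,0.52],
  newtons=4,
)

```text
time: 22.47
tcp_pos: [0.4209, 0.1458, -0.0118]
tcp_rot: [0.0, 0.217, 0.976, 0.0]
ft_force: [-0.3, -0.1, -0.1]
width: 0.058
finger_force: 0.0
```

Request:
play_rows(
  commands=[0,0,0,0,0,0,0.52,0,0,0,0,0,0,0.52],
)

```text
time: 22.63
tcp_pos: [0.4207, 0.1457, -0.012]
tcp_rot: [0.0, 0.217, 0.976, 0.0]
ft_force: [-1.0, -0.9, 3.4]
width: 0.0494
finger_force: 4.0
```

Request:
play_rows(
  commands=[0,0,0.3,0,0,0,0.52,0,0,1,0,0,0,0.52,0,0,2.5,0,0,0,0.52,0,0,4.5,0,0,0,0.52,0,0,7,0,0,0,0.52],
)

```text
time: 23.05
tcp_pos: [0.4197, 0.1454, 0.0582]
tcp_rot: [-0.001, 0.217, 0.976, -0.001]
ft_force: [0.3, 0.6, 0.3]
width: 0.0494
finger_force: 4.0
```

Request:
play_rows(
  commands=[0,0,2.5,0,0,0,0.52,0,0,5,0,0,0,0.52,0,0,7,0,0,0,0.52,1,1,7.5,0,0,0,0.52,2.5,2.5,7.5,0,0,0,0.52],
)

```text
time: 23.47
tcp_pos: [0.4458, 0.1705, 0.1354]
tcp_rot: [0.001, 0.218, 0.976, 0.001]
ft_force: [0.5, -0.1, -0.1]
width: 0.0498
finger_force: 4.0
```

Request:
play_rows(
  commands=[2.5,2.5,0,0,0,0,0.52,5,5,0,0,0,0,0.52,7.5,7.5,0,0,0,0,0.52,10,10,0,0,0,0,0.52,11.5,11.5,0,0,0,0,0.52],
)

```text
time: 23.88
tcp_pos: [0.5629, 0.2882, 0.1336]
tcp_rot: [0.001, 0.217, 0.976, 0.001]
ft_force: [-0.5, -0.7, -0.8]
width: 0.0494
finger_force: 4.0
```

Request:
play_rows(
  commands=[0,0,0,0,0,0,0.52,0,0,0,0,0,0,0.52,0,0,0,0,0,0,0.52],
)

```text
time: 24.13
tcp_pos: [0.5596, 0.285, 0.1326]
tcp_rot: [-0.001, 0.217, 0.976, -0.001]
ft_force: [-0.4, 0.0, -0.8]
width: 0.0496
finger_force: 4.0
```

```bash
python3 m.py
python3 - <<'E'
from rig import imaging
from h import *
d=imaging.snapshot("scene")
for b in blobs(d):
  c=centre(b);print(c,[cast(d,c,z)[0].round(3) for z in(.16,.165,.17)])
E
```

```text
[0.55955911 0.28504757 0.13264565] 0.04955775724075476 3.999922536313534 [-0.44312249  0.01807596 -0.77792547]
yaw 64.9258695713953
top [200.9 305.8] 776.0 [array([0.3692, 0.2775]), array([0.3694, 0.2762]), array([0.3696, 0.2744]), array([0.371 , 0.2646])]
top [209.2 232.3] 455.5 [array([0.5262, 0.2631]), array([0.5257, 0.2619]), array([0.5249, 0.2602]), array([0.5208, 0.2509])]
top [209.1 198.1] 327.5 [array([0.6006, 0.2648]), array([0.5998, 0.2636]), array([0.5985, 0.2619]), array([0.5918, 0.2525])]
scene [389.7 191.9] 1112.5 [array([0.5567, 0.2957]), array([0.5586, 0.2903]), array([0.5612, 0.2828]), array([0.5757, 0.242 ])]
scene [324.3 167.5] 634.0 [array([0.3584, 0.2985]), array([0.3616, 0.2932]), array([0.3661, 0.2856]), array([0.3904, 0.2447])]
scene [398.  149.2] 172.0 [array([0.5006, 0.4745]), array([0.5029, 0.468 ]), array([0.5061, 0.4588]), array([0.5234, 0.4091])]
[389.76136535 191.99154206] [array([0.609, 0.147, 0.16 ]), array([0.611, 0.142, 0.165]), array([0.613, 0.137, 0.17 ])]
[324.29606133 167.30874967] [array([0.446, 0.15 , 0.16 ]), array([0.45 , 0.145, 0.165]), array([0.453, 0.14 , 0.17 ])]
[397.93690852 149.43743428] [array([0.563, 0.293, 0.16 ]), array([0.566, 0.287, 0.165]), array([0.568, 0.28 , 0.17 ])]
```

Request:
play_rows(
  commands=[0,0.1,-1.5,0,0,0,0.52,0,0.1,-3.5,0,0,0,0.52,0,0.1,-5.5,0,0,0,0.52,0,0.1,-7,0,0,0,0.52,0,0.1,-7.5,0,0,0,0.52],
)

```text
time: 24.7
tcp_pos: [0.5588, 0.2854, 0.0558]
tcp_rot: [-0.002, 0.217, 0.976, -0.001]
ft_force: [-0.3, -0.6, -1.0]
width: 0.0493
finger_force: 4.0
```

Request:
play_rows(
  commands=[0,0,-0.3,0,0,0,0.52,0,0,-0.6,0,0,0,0.52,0,0,-0.9,0,0,0,0.52,0,0,-1.1,0,0,0,0.52,0,0,-1.1,0,0,0,0.52],
)

```text
time: 25.12
tcp_pos: [0.5609, 0.2868, 0.0471]
tcp_rot: [0.0, 0.217, 0.976, 0.0]
ft_force: [-0.2, 0.6, -0.2]
width: 0.0496
finger_force: 4.0
```

Request:
play_rows(
  commands=[0,0,-0.1,0,0,0,0.52,0,0,-0.2,0,0,0,0.52,0,0,-0.2,0,0,0,0.52],
)

```text
time: 25.37
tcp_pos: [0.5608, 0.2868, 0.045]
tcp_rot: [0.0, 0.217, 0.976, 0.0]
ft_force: [0.7, -0.4, -0.2]
width: 0.0492
finger_force: 4.0
```

Request:
play_rows(
  commands=[0,0,-0.1,0,0,0,0.52,0,0,-0.2,0,0,0,0.52,0,0,-0.3,0,0,0,0.52,0,0,-0.3,0,0,0,0.52],
)

```text
time: 25.7
tcp_pos: [0.5611, 0.2867, 0.0421]
tcp_rot: [0.0, 0.217, 0.976, 0.0]
ft_force: [-0.4, -1.7, 2.1]
width: 0.0496
finger_force: 4.0
```

Request:
play_rows(
  commands=[0,0,-0.1,0,0,0,0.52,0,0,-0.2,0,0,0,0.52,0,0,-0.2,0,0,0,0.52],
)

```text
time: 25.95
tcp_pos: [0.5608, 0.2865, 0.0399]
tcp_rot: [0.0, 0.217, 0.976, -0.0]
ft_force: [-0.5, -3.0, 3.5]
width: 0.0495
finger_force: 4.0
```

Request:
play_rows(
  commands=[0,0,0.2,0,0,0,0.52,0,-0.15,0.2,0,0,0,0.52,0,-0.25,0.2,0,0,0,0.52,0,-0.25,0.1,0,0,0,0.52,0,-0.25,0,0,0,0,0.52],
)

```text
time: 26.37
tcp_pos: [0.5606, 0.2842, 0.0397]
tcp_rot: [-0.0, 0.217, 0.976, -0.0]
ft_force: [0.9, 0.5, -0.6]
width: 0.049
finger_force: 4.0
```

Request:
play_rows(
  commands=[0,0,0,0,0,0,0.52,0,0,0,0,0,0,0.52],
)

```text
time: 26.53
tcp_pos: [0.5606, 0.2843, 0.0397]
tcp_rot: [-0.0, 0.217, 0.976, -0.0]
ft_force: [-0.7, -0.5, -0.8]
width: 0.0498
finger_force: 4.0
```

```bash
python3 m.py|head -2
python3 - <<'E'
from rig import imaging
from h import *
d=imaging.snapshot("scene");cv2.imwrite("pics/s9.png",cv2.resize(d["frame"][130:240,340:450],None,fx=5,fy=5))
for b in blobs(d): print(centre(b),cv2.contourArea(b))
E
```

```text
[0.56059904 0.28426189 0.03968319] 0.04984492727438783 3.999998839572072 [-0.65922646 -0.53343633 -0.7694135 ]
yaw 64.91988557285983
[389.69184652 191.73666067] 1112.0
[324.29295329 167.41462127] 631.5
```

Request:
play_rows(
  commands=[0,0,-0.1,0,0,0,0.52,0,0,-0.15,0,0,0,0.52,0,0,-0.15,0,0,0,0.52],
)

```text
time: 26.93
tcp_pos: [0.5607, 0.2844, 0.0386]
tcp_rot: [-0.0, 0.217, 0.976, 0.0]
ft_force: [-1.4, -0.4, 3.6]
width: 0.0494
finger_force: 4.0
```

Request:
play_rows(
  commands=[0,0,-0.1,0,0,0,0.52,0,0,-0.1,0,0,0,0.52],
)

```text
time: 27.1
tcp_pos: [0.5608, 0.2843, 0.0376]
tcp_rot: [0.0, 0.217, 0.976, 0.0]
ft_force: [-2.1, -0.8, 5.7]
width: 0.0494
finger_force: 4.0
```

Request:
play_rows(
  commands=[0,0,0.15,0,0,0,0.52,-0.12,-0.03,0.15,0,0,0,0.52,-0.12,-0.03,0.15,0,0,0,0.52,-0.12,-0.03,0.05,0,0,0,0.52,-0.12,-0.03,0.0,0,0,0,0.52],
)

```text
time: 27.52
tcp_pos: [0.5604, 0.2842, 0.0378]
tcp_rot: [0.001, 0.217, 0.976, 0.0]
ft_force: [1.5, -0.6, 3.9]
width: 0.0493
finger_force: 4.0
```

Request:
play_rows(
  commands=[0,0,0,0,0,0,0.52,0,0,0,0,0,0,0.52],
)

```text
time: 27.68
tcp_pos: [0.5602, 0.2841, 0.0378]
tcp_rot: [0.001, 0.217, 0.976, 0.0]
ft_force: [1.7, -0.3, 3.7]
width: 0.049
finger_force: 4.0
```

Balanced contact, so it's seated. Releasing.

Request:
play_rows(
  commands=[0,0,0.03,0,0,0,0.57,0,0,0.03,0,0,0,0.6,0,0,0.03,0,0,0,0.64,0,0,0.03,0,0,0,0.68,0,0,0.03,0,0,0,0.72],
)

```text
time: 28.1
tcp_pos: [0.559, 0.2837, 0.0373]
tcp_rot: [-0.0, 0.217, 0.976, -0.0]
ft_force: [-0.2, -0.0, -0.1]
width: 0.0622
finger_force: 0.0
```

Request:
play_rows(
  commands=[0,0,0.3,0,0,0,0.75,0,0,1,0,0,0,0.78,0,0,3,0,0,0,0.8,0,0,6,0,0,0,0.8,0,0,10,0,0,0,0.8],
)

```text
time: 28.52
tcp_pos: [0.5577, 0.283, 0.1368]
tcp_rot: [-0.002, 0.217, 0.976, -0.002]
ft_force: [0.7, 0.7, -0.1]
width: 0.0703
finger_force: 0.0
```

Request:
play_rows(
  commands=[-0.5,-3.5,1,0,0,0,0.8,-1,-7.5,2,0,0,0,0.8,-1.5,-11.5,3,0,0,0,0.8,-2,-15.5,4,0,0,0,0.8,-2,-19.5,4,0,0,0,0.8],
)

```text
time: 28.93
tcp_pos: [0.5396, 0.0876, 0.1803]
tcp_rot: [0.002, 0.217, 0.976, 0.001]
ft_force: [1.2, 0.0, -0.6]
width: 0.07
finger_force: 0.0
```

Request:
play_rows(
  commands=[0,-3.5,0,0,0,0,0.8,0,-7.5,0,0,0,0,0.8,0,-11.5,0,0,0,0,0.8,0,-15,0,0,0,0,0.8,0,-15,0,0,0,0,0.8],
)

```text
time: 29.35
tcp_pos: [0.5396, -0.0662, 0.1786]
tcp_rot: [0.001, 0.219, 0.976, -0.001]
ft_force: [0.7, -0.4, -0.4]
width: 0.0706
finger_force: 0.0
```

```bash
python3 m.py pics/s10.png
```

```text
[ 0.53961768 -0.06624165  0.1786011 ] 0.07056080404766558 0.0 [ 0.72884633 -0.44446842 -0.35759889]
yaw 64.67071814595441
top [197.7 306.7] 982.0 [array([0.3673, 0.2843]), array([0.3675, 0.283 ]), array([0.3678, 0.2812]), array([0.3692, 0.2711])]
top [197.7 216.2] 2175.5 [array([0.5612, 0.2888]), array([0.5605, 0.2875]), array([0.5595, 0.2856]), array([0.5542, 0.2754])]
scene [389.7 191.1] 1166.5 [array([0.5552, 0.2987]), array([0.5572, 0.2933]), array([0.5598, 0.2857]), array([0.5744, 0.2448])]
```

View pics/s10.png

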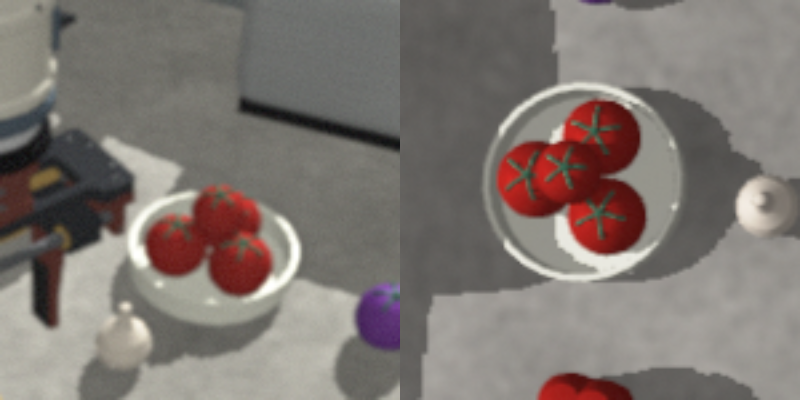

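The top view shows the small one sitting between the three, at (567,172), and the dish hasn't moved. I'll check centring and steadiness by triangulating the calyxes.

Run:
```python
from rig import imaging,bot
from h import *
for n,(x0,y0,x1,y1) in(("top",(155,175,245,260)),("scene",(355,165,430,220))):
    d=imaging.snapshot(n);f=cv2.resize(d["frame"][y0:y1,x0:x1],None,fx=4,fy=4,interpolation=cv2.INTER_CUBIC).astype(int)
    B,G,Rr=f[...,0],f[...,1],f[...,2]
    red=((Rr>1.8*G)&(Rr>60)).astype(np.uint8)
    cs,_=cv2.findContours(red,0,2);hull=np.zeros_like(red);c=max(cs,key=cv2.contourArea);cv2.drawContours(hull,[c],-1,1,-1)
    m=((G>0.75*Rr)&(hull>0)&(Rr<150)).astype(np.uint8);m=cv2.morphologyEx(m,cv2.MORPH_CLOSE,np.ones((9,9)))
    k,l,st,ce=cv2.connectedComponentsWithStats(m)
    for i in range(1,k):
        if st[i,4]>40:
            uv=(ce[i]+.5)/4-.5+[x0,y0];print(n,uv.round(1),st[i,4],*[cast(d,uv,z)[0,:2].round(4) for z in(.061,.094,.098)])
    e=cv2.HoughCircles(cv2.cvtColor(f.clip(0,255).astype(np.uint8),6),cv2.HOUGH_GRADIENT,1,60,param1=80,param2=18,minRadius=40,maxRadius=64) if n=="top" else None
    if e is not None:
        for q in e[0][:6]: print("circ",(q[:2]+.5)/4-.5+[x0,y0],q[2]/4)
```

```text
top [203.1 198.3] 1011 [0.5933 0.2679] [0.5875 0.2593] [0.5868 0.2583]
top [191.2 212.4] 966 [0.5638 0.2921] [0.5589 0.2828] [0.5583 0.2817]
top [176.3 214.7] 855 [0.5589 0.3234] [0.5542 0.3131] [0.5536 0.3119]
top [204.8 229.7] 1035 [0.5274 0.263 ] [0.5236 0.2546] [0.5232 0.2536]
circ [207.25 231.  ] 14.475
circ [205.  201.5] 14.475
circ [181.25 217.  ] 14.475
scene [400.7 191.1] 200 [0.5936 0.2701] [0.6052 0.2339] [0.6066 0.2295]
```

```bash
python3 -c "
from rig import workorder
print(workorder.hand_in())"
```

```text
the job is handed in; nothing more can be done
None
```

The heap of four is in the dish and handed in: three larger tomatoes side by side, the smallest centred on top to about 2 mm, grips 4–5 N, about 29.5 s used. The dish hasn't visibly moved; I didn't re-measure the other things on the sill.

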